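# Find the loose vessel cap and flag it

## Task

One of the two small steel pressure vessels on the bench has a screw cap that has worked loose. Find it by twisting the bar handles about 20 degrees either way, without forcing the one that is tight, and leave the loose handle turned by about that much. Then flag it: stand the white inspection marker upright inside the engraved ring on the plate of the loose vessel.

Things in the scene. Friction and masses are not known exactly. Their poses are not given: they have to be found in the camera images.
- vessel_1: Steel vessel fixed on its plate, its twin alike; one of the two caps is loose, in either place. Origin on the work surface under the cap's axis, z up. Vessel 80 mm wide, to z = 60 mm; round cap 60 mm across, to z = 77 mm; on it an upright bar handle, 52 long, 16 thick, z = 77 to 112 mm, centred on the axis, at the start along this frame's x (in line with the plate).
- vessel_2: Steel vessel fixed on its plate, its twin alike; one of the two caps is loose, in either place. Origin on the work surface under the cap's axis, z up. Vessel 80 mm wide, to z = 60 mm; round cap 60 mm across, to z = 77 mm; on it an upright bar handle, 52 long, 16 thick, z = 77 to 112 mm, centred on the axis, at the start along this frame's x (in line with the plate).
- ring_1 (a point): Centre of the engraved ring (thin dark line, 80 mm diameter) on the top of vessel_1's plate, z = 8 mm, 100 mm from the cap's axis (at x = -100 mm, y = 0 in the vessel's frame). The plate is 96 mm wide and 8 mm thick and reaches 56 mm past the ring's centre, away from the vessel.
- ring_2 (a point): Centre of the engraved ring (thin dark line, 80 mm diameter) on the top of vessel_2's plate, z = 8 mm, 100 mm from the cap's axis (at x = -100 mm, y = 0 in the vessel's frame). The plate is 96 mm wide and 8 mm thick and reaches 56 mm past the ring's centre, away from the vessel.
- cap_1 (a joint): Turn of vessel_1's cap about its upright axis, rad, 0 at the start, positive anticlockwise from above, range -1.2 to 1.2. A loose cap gives at about 0.1 N m and stays where it is left, without rising; a tight one holds against more than 5 N m.
- cap_2 (a joint): Turn of vessel_2's cap about its upright axis, rad, 0 at the start, positive anticlockwise from above, range -1.2 to 1.2. A loose cap gives at about 0.1 N m and stays where it is left, without rising; a tight one holds against more than 5 N m.
- marker_mid (a point): The inspection marker, a white plastic post standing loose on the work surface: round foot 44 mm across and 10 mm high, tapering to a straight round stem 18 mm across from 13 mm up to its top at 85 mm; about 80 g. This point is on its axis 45 mm above its underside; z points up along the stem.
Mind the look-alikes: they are no part of the job. What is shaped like the part that bears marker_mid but black is not meant.

How it is judged:
On the way:
1. the loose cap has been turned by at least 10 degrees, either way (only the loose one can be) (((value of joint cap_1 above 0.1745 rad or value of joint cap_1 below -0.1745 rad) or (value of joint cap_2 above 0.1745 rad or value of joint cap_2 below -0.1745 rad))), for 0.1 s.
At the end, for the whole second after the job is handed in: The marker stands upright (within 8 degrees) and at rest on the plate of the vessel whose cap gave, its axis within 22 mm of the ring's centre along and across the plate; that cap is left at least 10 degrees from where it began, the tight one within 10 degrees of it ((((value of joint cap_1 above 0.1745 rad or value of joint cap_1 below -0.1745 rad) and not (value of joint cap_2 above 0.1745 rad or value of joint cap_2 below -0.1745 rad) and x of marker_mid in the frame of ring_1 between -0.022 and 0.022 m and y of marker_mid in the frame of ring_1 between -0.022 and 0.022 m and z of marker_mid in the frame of ring_1 between 0.038 and 0.052 m) or ((value of joint cap_2 above 0.1745 rad or value of joint cap_2 below -0.1745 rad) and not (value of joint cap_1 above 0.1745 rad or value of joint cap_1 below -0.1745 rad) and x of marker_mid in the frame of ring_2 between -0.022 and 0.022 m and y of marker_mid in the frame of ring_2 between -0.022 and 0.022 m and z of marker_mid in the frame of ring_2 between 0.038 and 0.052 m)) and angle between marker_mid's own z axis and vertical below 0.15 rad and linear speed of marker below 0.02 m/s); the robot touches nothing.
It fails at once if the tight cap is forced round too: both caps are more than 10 degrees from their start ((value of joint cap_1 above 0.1745 rad or value of joint cap_1 below -0.1745 rad) and (value of joint cap_2 above 0.1745 rad or value of joint cap_2 below -0.1745 rad)).
It also fails if it takes over 64 s, if anything falls off the work surface, if the arm or the gripper's body presses on something with over 40 N, if the wrist force passes 120 N, or if a joint passes its speed limit or range.

## Robot

A 7-joint arm with a two-finger parallel gripper is mounted at the origin on a cart in front of the work surface, level with it; the furniture and walls round the work are solid. World frame = base frame: x ahead of the robot, y to its left, z up, the work surface at z = 0. Lengths are in m, angles in rad, forces in N, time in s.
With the tool pointing down it reaches from about 0.4 to 0.85 m from the base axis. Payload 10.4 kg.
Tool frame: the origin (TCP) lies midway between the tips of the shut fingers; the grasp point (between the pads) lies 19 mm behind it; z points along the fingers, y is the line along which they close (so a half turn about z gives the same grasp; the last joint's range is limited). The gripper opens to 85 mm and grips with 20 to 120 N. Pads are 22 mm wide; open, the fingers measure 114 mm over their backs; the gripper's body (76 mm by 85 mm) begins 54 mm behind the grasp point. The pads swing forward as they close: fully open they stand 13 mm farther back than shut.
Start: joints at [-1.22, 0.332, -0.065, 1.46, 0.022, 1.35, -0.088], TCP at [0.228, 0.582, 0.196] pointing down, gripper open.
Joint ranges: [-2.6, 2.6], [-0.5, 2.12], [-1.47, 1.34], [0.16, 2.42], [-1.27, 4.41], [0.06, 2.06], [-2.6, 2.6]. Speed limits (rad/s): [2.22, 2.22, 2.79, 2.79, 3.14, 3.14, 3.14].

## Interface

Orientations are given as a unit quaternion [x, y, z, w].
In Python, from workcell import get_obs, camera, camera_params, hand_in gives the robot as it stands.
- The arm moves only by the tool carry_out, never from a script. Its argument "commands" is a list that holds one entry, the list of rows, each a list of 6 numbers: the shift along the tool's x, y, z in units of 40 mm (1.0 is 40 mm), then the turn, a rotation vector about the tool's x, y, z in units of 6 degrees (1.0 is 6 degrees). In form: [[[x, y, z, ax, ay, az], ...]]. A call has 1 to 20 rows; each row shifts and turns the commanded pose from where the row before left it, along the tool's axes as they then stand; what a row does not reach is not made up. A row lasts 1/12 s, in which the tool goes at most 41.7 mm and 7.16 degrees, less where a joint would pass 70% of its speed; a pose out of reach is approached as far as the arm can. A call is refused whole if a number of a shift passes 1 or a number of a turn 1, either way. A call with a gripper value outside its range is refused whole. "hand" is the closure, from -1 (fully open) to 1 (shut), set as the call begins (left out, the last holds). The fingers move at their own pace and stop on an object; "force" is the grip in N (left out, the last holds). Time passes only in rows, so rows that do not move let the fingers close. It gives the time, the measured TCP pose, the force, the opening and the grip force at its end, in the units of the state.
- get_obs(): the state, without advancing time (a new reading comes with each control period).
- camera(name): name is "scene" or "side" or "wrist"; returns the picture (384x512x3 uint8, red, green, blue); there is no depth.
- camera_params(name): a dict with "mtx" (3x3 intrinsics, pixels), "k1" (the pictures are not rectified: a ray, as slopes to the right and down, at radius r is drawn at 1 + k1 r^2 times it, then the intrinsics apply), "R" (3x3) and "t" (3): a world point X has camera coordinates R X + t. Camera axes: x right, y down, z forward; pixel columns grow to the right and rows downward; lengths in m; the calibration is good to about 2 mm. A picture is of the moment at which its call begins: read the wrist's pose just before it. camera_params takes no time and is no camera call; for the wrist camera it gives the pose at the moment of the call.
- hand_in(): hands the job in; it is judged then, once.
The state is a dict: "clock": time; "joint_pos": joint angles; "joint_velocities": joint speeds; "tau": joint torques, N m; "position": TCP position; "ee_rot": TCP orientation; "ft_force": force on the tool from outside, world axes, zero at the start; "torque": the same for the moment, N m; "grip_width": opening from 0.0 (shut) to 1.0 (fully open); "grasp_force": force on a finger pad.
Only numpy, scipy, OpenCV 4.12 (cv2) and the standard library are available. Lean on these libraries where they do the work, as an engineer would, in place of code of your own. Each camera call takes 0.05 s, during which the arm holds its last target. There are 200 camera calls.

## Working session

There is one attempt and no reset: what is moved stays moved. The work goes in short steps, Python scripts to look and compute and a tool call to move; the robot and the scene stay as the last step left them, time stands still between calls to the robot, and variables do not carry over. Pictures are saved under pics/ and viewed, at most 10 in all, crops included, and the job is handed in when it is done.

Besides the shell and the picture viewer there is one more tool, called after "Emit:" as name(argument=value, ...), one argument or row to a line, values as JSON. carry_out: Moves the arm, as the interface text tells. Its arguments: {"type":"object","properties":{"commands":{"type":"array"},"hand":{"type":"number"},"force":{"type":"number"}},"required":["commands"]}

```bash
mkdir -p pics; python3 - <<'E'
from workcell import *
import cv2,numpy as np
a=camera("scene");b=camera("side")
cv2.imwrite("pics/a.png",cv2.resize(a[:,:,::-1],(800,600),interpolation=cv2.INTER_CUBIC))
cv2.imwrite("pics/b.png",cv2.resize(b[:,:,::-1],(800,600),interpolation=cv2.INTER_CUBIC))
np.save("a.npy",a);np.save("b.npy",b)
o=get_obs();print(o["position"],o["ee_rot"],o["clock"])
E
```

```text
[0.22810355 0.58148653 0.19481093] [ 1.85798519e-01  9.82587666e-01 -6.19077464e-04 -6.97304740e-05] 0.1
```

View pics/a.png

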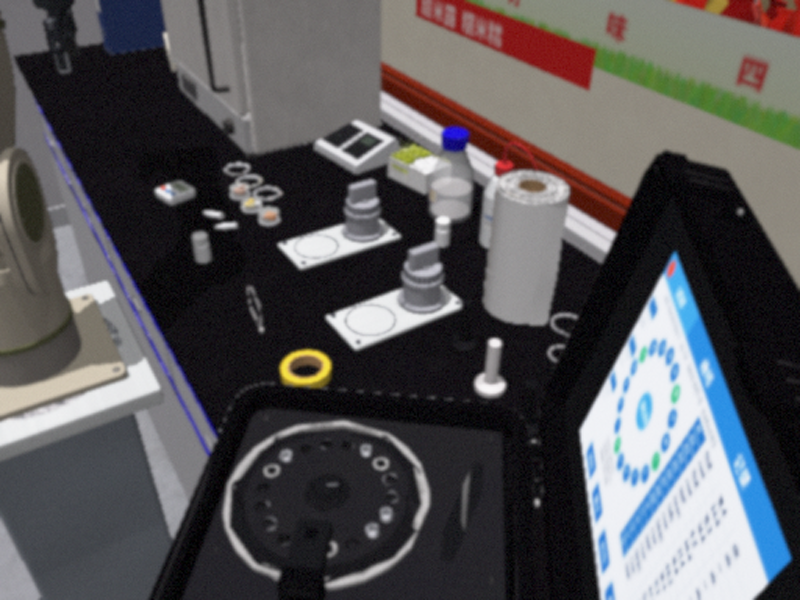

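View pics/b.png

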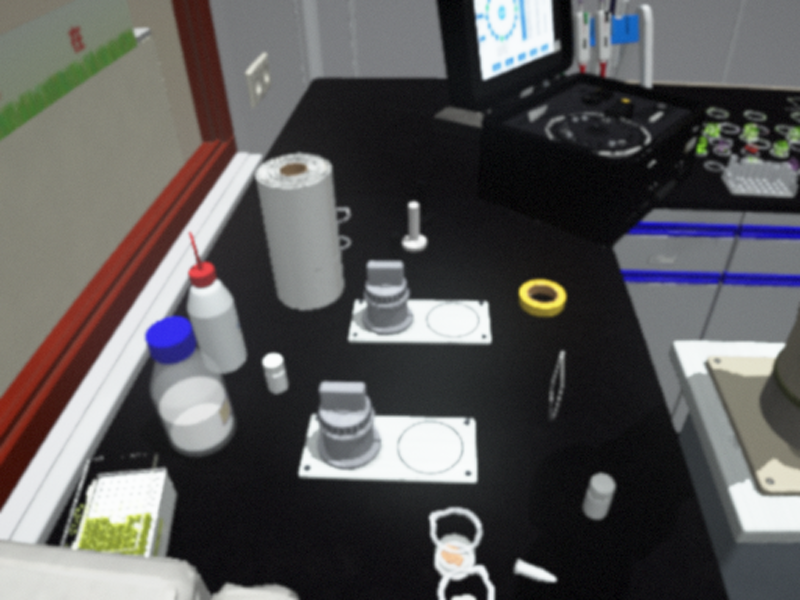

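The white post, at scene (490,370) and side (414,228), has a round foot and a stem, so it fits the marker. The look-alikes are a dark post-like object at scene (465,335), the small white vial at scene (442,232) and the grey vial at scene (202,247). None of these is a white foot with a stem. The vessels are at scene (362,215) and (423,280), which are side (347,430) and (386,295).

```bash
cat > h.py <<'E'
from workcell import *
import cv2,numpy as np
from scipy.optimize import least_squares
def proj(name,X,P=None):
    p=P or camera_params(name);X=np.atleast_2d(X);c=X@np.array(p["R"]).T+np.array(p["t"]);s=c[:,:2]/c[:,2:]
    s=s*(1+p["k1"]*(s**2).sum(1,keepdims=True));m=np.array(p["mtx"]);return np.c_[m[0,0]*s[:,0]+m[0,2],m[1,1]*s[:,1]+m[1,2]]
def pl(v,pts):
    c,s=np.cos(v[2]),np.sin(v[2]);pts=np.array(pts,float)
    return np.c_[v[0]+c*pts[:,0]-s*pts[:,1],v[1]+s*pts[:,0]+c*pts[:,1],pts[:,2]]
def fit(obs,v0,f=lambda v,p:pl(v,p)):
    # obs: name -> list of (local pt, pixel)
    def r(v): return np.concatenate([(proj(n,f(v,[o[0] for o in L]))-np.array([o[1] for o in L])).ravel() for n,L in obs.items()])
    s=least_squares(r,v0,loss="soft_l1");return s.x,np.round(r(s.x),1)
E
python3 - <<'E'
from h import *
k=.64; S=lambda x,y:(x*k,y*k)
a,b,c=(-.156,.048,.008),(-.156,-.048,.008),(-.1,0,.008); T=(0,0,.112)
L=lambda pts,pix:list(zip(pts,[S(*p) for p in pix]))
# side right-top corner = larger/smaller y?
for fl in (0,1):
  A,B=(a,b) if fl==0 else (b,a)
  v1,r1=fit({"scene":L([A,B,c,T],[(279,243),(302,267),(317,247),(362,185)]),"side":L([B,A,c,T],[(475,417),(477,480),(430,447),(343,388)])},[.6,.1,0 if fl==0 else 3.1])
  v2,r2=fit({"scene":L([A,B,c,T],[(327,318),(357,347),(370,320),(423,248)]),"side":L([B,A,c,T],[(489,301),(491,342),(453,320),(385,268)])},[.6,-.1,0 if fl==0 else 3.1])
  print(v1,r1);print(v2,r2)
m,r=fit({"scene":L([(0,0,.085),(0,0,.01)],[(494,342),(490,384)]),"side":L([(0,0,.085),(0,0,.01)],[(413,205),(414,242)])},[.6,-.2,0])
print(m,r)
im=[]
for n,(x0,x1,y0,y1) in (("a",(173,343,110,262)),("b",(186,326,120,312))):
    q=np.load(n+".npy")[y0:y1,x0:x1,::-1];s=min(400/(x1-x0),600/(y1-y0));q=cv2.resize(q,None,fx=s,fy=s,interpolation=cv2.INTER_CUBIC);z=np.zeros((600,400,3),np.uint8);z[:q.shape[0],:q.shape[1]]=q[:600,:400];im.append(z);print(n,s)
z=np.hstack(im); z=np.clip(255*(z/255.)**.6,0,255).astype(np.uint8); cv2.imwrite("pics/c.png",z)
E
```

```text
[0.60513831 0.0642143  0.02532265] [-1.8 -0.2 -1.6 -0.1 -1.3 -0.7 -1.  -1.6 -0.7 -0.2 -0.1 -0.3 -0.1 -0.8
 -1.  -1.5]
[ 0.58133171 -0.17945775  0.0320788 ] [-1.9 -1.7 -1.8  0.5 -0.6 -0.4 -0.4 -0.8 -1.4 -0.8 -0.2 -1.3 -0.5 -0.8
 -0.4 -3.2]
[0.39655635 0.05686087 3.20007627] [ 2.860e+01 -9.900e+00  3.060e+01 -1.120e+01 -4.200e+00 -0.000e+00
 -6.830e+01  1.740e+01 -5.270e+01  1.000e-01 -5.570e+01 -1.000e-01
  4.400e+00 -2.000e-01  1.176e+02 -4.000e-01]
[ 0.36911996 -0.1779207   3.14159067] [ 31.4 -14.9  31.7 -13.9  -5.8   0.1 -78.9  23.8 -40.8  -0.3 -44.1  -0.7
   4.6   0.6  94.6  -0.5]
[ 0.55519083 -0.40150901  0.        ] [-0.   0.2 -0.6 -0.9 -0.1 -0.8 -0.3 -1.5]
a 2.3529411764705883
b 2.857142857142857
```

View pics/c.png

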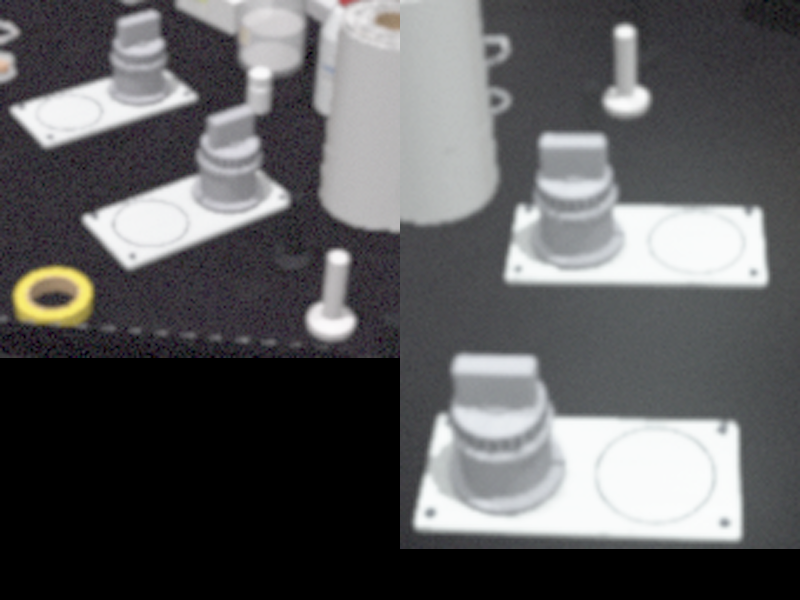

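The crop confirms the white post with its round foot as the target. The black twin is faint, at crop (292,258). I'll go over vessel A first.

Emit:
carry_out(
  commands=[
    [[0,0,0,0,0,-0.96],[0,0,0,0,0,-0.96],[0,0,0,0,0,-0.96],[0,0,0,0,0,-0.96]],
  ],
  hand=-1,
)

```text
clock: 0.43
position: [0.2281, 0.5816, 0.195]
ee_rot: [-0.017, 1.0, -0.0, -0.0]
ft_force: [0.4, 0.2, -0.2]
grip_width: 0.998
grasp_force: 0.0
```

Emit:
carry_out(
  commands=[
    [[-0.477,-0.694,0,0,0,0],[-0.477,-0.694,0,0,0,0],[-0.477,-0.694,0,0,0,0],[-0.477,-0.694,0,0,0,0],[-0.477,-0.694,0,0,0,0],[-0.477,-0.694,0,0,0,0],[-0.477,-0.694,0,0,0,0],[-0.477,-0.694,0,0,0,0],[-0.477,-0.694,0,0,0,0],[-0.477,-0.694,0,0,0,0],[-0.477,-0.694,0,0,0,0],[-0.477,-0.694,0,0,0,0],[-0.477,-0.694,0,0,0,0],[-0.477,-0.694,0,0,0,0],[-0.477,-0.694,0,0,0,0],[-0.477,-0.694,0,0,0,0],[-0.477,-0.694,0,0,0,0],[-0.477,-0.694,0,0,0,0],[-0.477,-0.694,0,0,0,0],[0,0,0,0,0,0]],
  ],
)

```text
clock: 2.1
position: [0.6078, 0.0571, 0.1949]
ee_rot: [-0.01, 1.0, -0.002, 0.0]
ft_force: [0.8, -0.5, 0.4]
grip_width: 1.001
grasp_force: 0.0
```

```bash
cat > look.py <<'E'
from h import *
import sys
o=get_obs();P=camera_params("wrist");w=camera("wrist")
cv2.imwrite(sys.argv[1],cv2.resize(w[:,:,::-1],(768,576),interpolation=cv2.INTER_CUBIC));np.save("w.npy",w);np.save("P.npy",P,allow_pickle=True)
from scipy.spatial.transform import Rotation as Ro
R=Ro.from_quat(o["ee_rot"]).as_matrix();print(o["clock"],o["position"],"yaw",np.arctan2(-R[0,1],R[1,1]),"z",R[:,2],o["ft_force"],o["grip_width"])
for n,v in (("A",[.6051,.0642,.0253]),("B",[.5813,-.1795,.032])): print(n,np.round(proj("w",pl(v,[(-.026,0,.112),(.026,0,.112),(-.1,0,.008)]),P)*1.5))
E
python3 look.py pics/d.png
```

```text
2.1 [0.60777839 0.05712816 0.19491606] yaw 0.02013869444474371 z [ 4.04526447e-04 -3.76506565e-03 -9.99992830e-01] [ 0.84090188 -0.52876947  0.35372173] 1.0009392866772462
A [[386. 237.]
 [386. 322.]
 [384. 120.]]
B [[-15. 193.]
 [  1. 276.]
 [ 73.  89.]]
```

View pics/d.png

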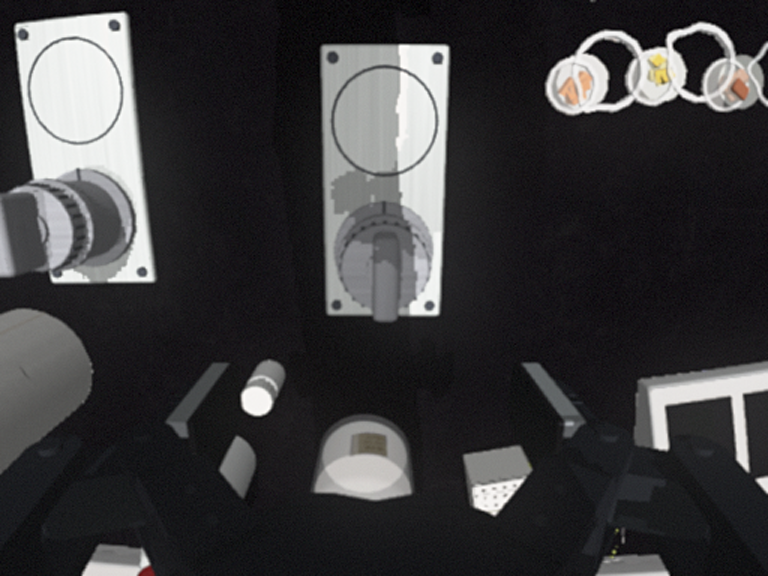

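The prediction for A fits: handle at (386,237)-(386,322) and ring at (384,120), both as seen. Descending and closing gently.

Emit:
carry_out(
  commands=[
    [[0.07,0.17,0,0,0,0],[0,0,0.68,0,0,0],[0,0,0.68,0,0,0],[0,0,0.68,0,0,0],[0,0,0.65,0,0,0],[0,0,0,0,0,0],[0,0,0,0,0,0]],
  ],
)

```text
clock: 2.73
position: [0.6011, 0.0733, 0.0874]
ee_rot: [-0.015, 1.0, 0.0, -0.001]
ft_force: [0.4, 0.2, 1.2]
grip_width: 1.001
grasp_force: 0.0
```

Emit:
carry_out(
  commands=[
    [[0,0,0,0,0,0],[0,0,0,0,0,0],[0,0,0,0,0,0],[0,0,0,0,0,0],[0,0,0,0,0,0],[0,0,0,0,0,0],[0,0,0,0,0,0],[0,0,0,0,0,0],[0,0,0,0,0,0],[0,0,0,0,0,0],[0,0,0,0,0,0],[0,0,0,0,0,0]],
  ],
  hand=1,
  force=25,
)

```text
clock: 3.73
position: [0.6025, 0.0716, 0.0878]
ee_rot: [-0.014, 1.0, 0.0, -0.0]
ft_force: [-0.4, 0.2, 1.0]
grip_width: -0.0
grasp_force: 0.0
```

```bash
cat > st.py <<'E'
from workcell import *
import numpy as np
from scipy.spatial.transform import Rotation as Ro
o=get_obs();R=Ro.from_quat(o["ee_rot"]).as_matrix();print(o["clock"],o["position"],"yaw",np.degrees(np.arctan2(-R[0,1],R[1,1])),R[:,2],o["ft_force"],o["torque"],o["grip_width"],o["grasp_force"],o["joint_pos"])
E
python3 st.py
```

```text
3.7333 [0.60250855 0.07163953 0.08783671] yaw 1.6244894734909718 [-1.02322659e-04  3.16686738e-05 -9.99999994e-01] [-0.42555916  0.22510696  1.00236669] [-0.00873105 -0.03606267 -0.05246971] -0.0003890218529440863 0.0 [-0.42959539  0.37667662  0.29345212  1.65692333 -0.11822113  1.12552415
  1.49460387]
```

```bash
python3 look.py pics/e.png
```

```text
3.7333 [0.60250855 0.07163953 0.08783671] yaw 0.028352689976406602 z [-1.02322659e-04  3.16686738e-05 -9.99999994e-01] [-0.42555916  0.22510696  1.00236669] -0.0003890218529440863
A [[352. 295.]
 [354. 425.]
 [360. 110.]]
B [[-205.  226.]
 [-183.  340.]
 [ -57.   73.]]
```

View pics/e.png

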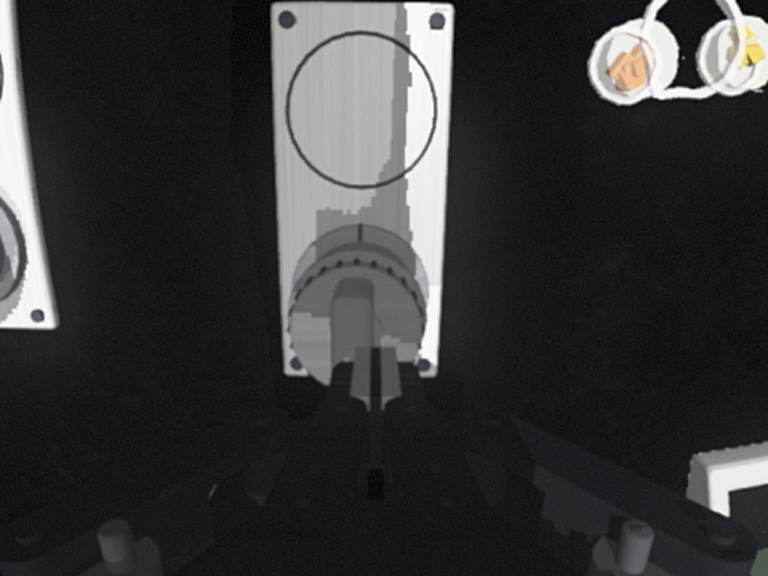

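```bash
python3 - <<'E'
from h import *
o=get_obs();p=np.array(o["position"]);P=np.load("P.npy",allow_pickle=True).item()
for d in ([0,0,0],[0,0,.019],[0,.0425,0],[.011,0,0],[-.011,0,0]): print(d,proj("w",p+d,P)*1.5)
print(-np.array(P["R"]).T@P["t"])
w=np.load("w.npy")[150:270,190:310,::-1];z=cv2.resize(w,(600,600),interpolation=cv2.INTER_CUBIC);cv2.imwrite("pics/f.png",np.clip(255*(z/255.)**.6,0,255).astype(np.uint8))
E
```

```text
[0, 0, 0] [[373.30114674 334.06923182]]
[0, 0, 0.019] [[373.15982226 351.89196938]]
[0, 0.0425, 0] [[474.43205309 336.67502967]]
[0.011, 0, 0] [[372.56486927 358.3576736 ]]
[-0.011, 0, 0] [[374.06262299 308.95586294]]
[0.5352479  0.07019763 0.26607286]
```

View pics/f.png

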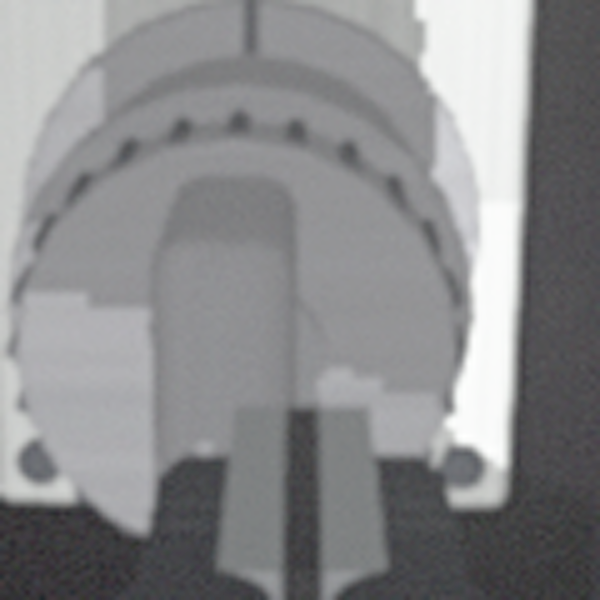

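The fingers show at (376,348), in front of the handle's top. Their tips are therefore about 40 mm higher than the reported TCP suggests, and they closed above the handle. They are also 7 mm off in y because the arm lagged. I'll open, correct y and descend in steps while watching the force.

Emit:
carry_out(
  commands=[
    [[0,0,-0.2,0,0,0],[-0.06,-0.19,0,0,0,0],[0,0,0,0,0,0],[0,0,0,0,0,0],[0,0,0,0,0,0],[0,0,0,0,0,0],[0,0,0,0,0,0],[0,0,0,0,0,0],[0,0,0,0,0,0],[0,0,0,0,0,0]],
  ],
  hand=-1,
)

```text
clock: 4.62
position: [0.6051, 0.0642, 0.0959]
ee_rot: [-0.014, 1.0, 0.0, -0.0]
ft_force: [-1.1, 0.3, -0.1]
grip_width: 0.997
grasp_force: 0.0
```

Emit:
carry_out(
  commands=[
    [[0,0,0.2,0,0,0],[0,0,0.15,0,0,0],[0,0,0.15,0,0,0],[0,0,0,0,0,0],[0,0,0,0,0,0],[0,0,0,0,0,0]],
  ],
)

```text
clock: 5.12
position: [0.6052, 0.0641, 0.0759]
ee_rot: [-0.014, 1.0, 0.0, -0.0]
ft_force: [0.5, 0.4, -0.7]
grip_width: 0.997
grasp_force: 0.0
```

Emit:
carry_out(
  commands=[
    [[0,0,0.15,0,0,0],[0,0,0.15,0,0,0],[0,0,0.2,0,0,0],[0,0,0,0,0,0],[0,0,0,0,0,0]],
  ],
)

```text
clock: 5.53
position: [0.6046, 0.064, 0.0551]
ee_rot: [-0.014, 1.0, -0.0, -0.001]
ft_force: [-0.3, 0.8, -0.2]
grip_width: 0.998
grasp_force: 0.0
```

Emit:
carry_out(
  commands=[
    [[0,0,0,0,0,0],[0,0,0,0,0,0],[0,0,0,0,0,0],[0,0,0,0,0,0],[0,0,0,0,0,0],[0,0,0,0,0,0],[0,0,0,0,0,0],[0,0,0,0,0,0],[0,0,0,0,0,0],[0,0,0,0,0,0]],
  ],
  hand=1,
  force=20,
)

```text
clock: 6.37
position: [0.6053, 0.063, 0.0562]
ee_rot: [-0.014, 1.0, -0.0, 0.0]
ft_force: [-1.7, -6.2, 3.2]
grip_width: 0.184
grasp_force: 24.8
```

```bash
python3 look.py pics/g.png;python3 st.py
```

```text
6.3667 [0.60528541 0.06296093 0.05621346] yaw 0.027098052001649168 z [ 2.4139700e-04 -8.0131738e-04 -9.9999965e-01] [-1.73875223 -6.1668163   3.19564375] 0.1840527696186776
A [[377. 317.]
 [377. 472.]
 [377.  96.]]
B [[-232.  236.]
 [-222.  360.]
 [ -91.   59.]]
6.4167 [0.60530062 0.06292567 0.05617769] yaw 1.5541982890795483 [ 2.55410435e-04 -8.74390751e-04 -9.99999585e-01] [-0.78053973 -4.97230449  4.56169698] [-1.02350409  0.37269462 -0.2451481 ] 0.1798739677488113 24.753377437591553 [-0.41230559  0.41395451  0.29135864  1.67992169 -0.13129765  1.06687801
  1.51724121]
```

View pics/g.png

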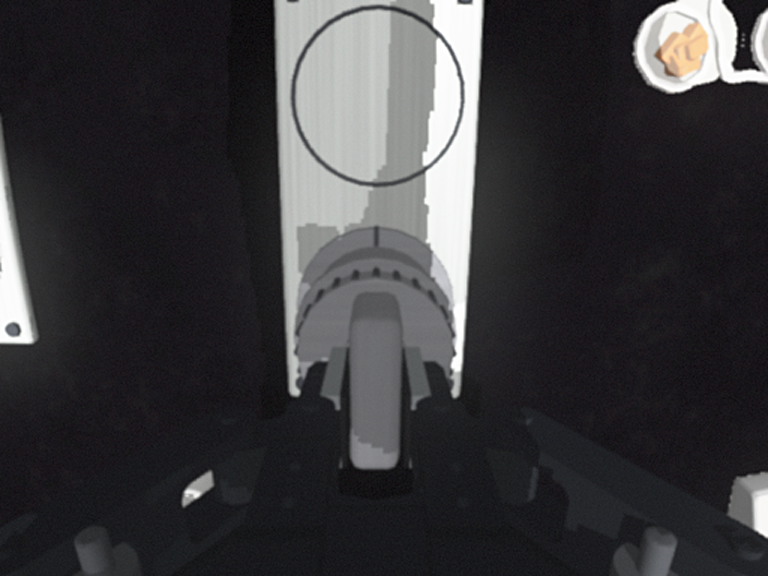

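The handle at (375,380) is held between the pads, with an opening of 16 mm. I'll try a small twist.

Emit:
carry_out(
  commands=[
    [[0,0,0,0,0,-0.4],[0,0,0,0,0,-0.4],[0,0,0,0,0,-0.4],[0,0,0,0,0,0],[0,0,0,0,0,0],[0,0,0,0,0,0]],
  ],
)

```text
clock: 6.92
position: [0.6053, 0.063, 0.0563]
ee_rot: [-0.074, 0.997, 0.0, 0.0]
ft_force: [-1.7, -4.4, 5.6]
grip_width: 0.188
grasp_force: 84.9
```

```bash
python3 st.py
```

```text
6.9167 [0.60532163 0.06295978 0.05633198] yaw 8.54103565716022 [ 2.41641418e-04  1.74697274e-04 -9.99999956e-01] [-1.74674908 -4.43243947  5.59116384] [-0.7730131   0.57229935 -2.19468599] 0.1877176873644833 84.90275569522055 [-0.39423094  0.41209776  0.26929828  1.67882135 -0.12214965  1.06687978
  1.63251606]
```

The torque rose to 2.2 N m and the pad force to 85 N, so A is tight. I'll back off, release and rise.

Emit:
carry_out(
  commands=[
    [[0,0,0,0,0,0.4],[0,0,0,0,0,0.4],[0,0,0,0,0,0.4],[0,0,0,0,0,0]],
  ],
)

```text
clock: 7.25
position: [0.6059, 0.0629, 0.0561]
ee_rot: [-0.012, 1.0, -0.001, 0.001]
ft_force: [2.1, -5.4, 1.0]
grip_width: 0.183
grasp_force: 23.9
```

Emit:
carry_out(
  commands=[
    [[0,0,0,0,0,0],[0,0,0,0,0,0],[0,0,0,0,0,0],[0,0,0,0,0,0],[0,0,0,0,0,0],[0,0,0,0,0,0],[0,0,-0.5,0,0,0],[0,0,-0.8,0,0,0],[0,0,-0.8,0,0,0],[0,0,-0.4,0,0,0],[0,0,0,0,0,0],[0,0,0,0,0,0]],
  ],
  hand=-1,
)

```text
clock: 8.25
position: [0.6057, 0.0643, 0.1567]
ee_rot: [-0.014, 1.0, 0.0, 0.001]
ft_force: [-0.5, -0.1, -0.8]
grip_width: 1.0
grasp_force: 0.0
```

```bash
cat > go.py <<'E'
from h import *
import sys
from scipy.spatial.transform import Rotation as Ro
o=get_obs();R=Ro.from_quat(o["ee_rot"]).as_matrix();t=np.array([float(x) for x in sys.argv[1:4]])
print(o["position"],"yaw",np.degrees(np.arctan2(-R[0,1],R[1,1])),"tool units",np.round(R.T@(t-o["position"])/.04,3))
E
python3 go.py .5813 -.1795 .16
```

```text
[0.60565037 0.0642823  0.15671445] yaw 1.6291114752281606 tool units [ 0.782 -6.075 -0.088]
```

```bash
python3 - <<'E'
from h import *
S=lambda x,y:(x*.64,y*.64)
f=lambda v,p:np.array([v])+np.array(p)*0
print(fit({"scene":[((0,0,0),S(533,188))],"side":[((0,0,0),S(295,169))]},[.7,-.2,.2],f))
for n,p in (("blackfoot",(465,343)),):
    print(least_squares(lambda v:(proj("scene",[v[0],v[1],0])-S(*p)).ravel(),[.6,-.3]).x)
E
```

```text
(array([ 0.71836686, -0.26512881,  0.21798609]), array([-0.3,  0.3, -0.3, -0.3]))
[ 0.58560369 -0.30193217]
```

Emit:
carry_out(
  commands=[
    [[0.087,-0.675,0,0,0,0],[0.087,-0.675,0,0,0,0],[0.087,-0.675,0,0,0,0],[0.087,-0.675,0,0,0,0],[0.087,-0.675,0,0,0,0],[0.087,-0.675,0,0,0,0],[0.087,-0.675,0,0,0,0],[0.087,-0.675,0,0,0,0],[0.087,-0.675,0,0,0,0],[0,0,0,0,0,0],[0,0,0,0,0,0],[0,0,0,0,0,0]],
  ],
)

```text
clock: 9.25
position: [0.5803, -0.1788, 0.1546]
ee_rot: [-0.014, 1.0, 0.0, -0.001]
ft_force: [0.4, 0.0, 0.5]
grip_width: 1.002
grasp_force: 0.0
```

```bash
python3 look.py pics/i.png; python3 go.py .5813 -.1795 .0562
```

```text
9.25 [ 0.58030916 -0.17876407  0.15462806] yaw 0.028704784779470024 z [-1.78661506e-03  9.25769867e-04 -9.99997975e-01] [0.35265699 0.00754341 0.48997969] 1.0019085067944526
A [[805. 313.]
 [782. 397.]
 [706. 173.]]
B [[372. 256.]
 [372. 354.]
 [372. 120.]]
[ 0.58063274 -0.17814639  0.15486193] yaw 1.7115068505370208 tool units [-0.019 -0.037  2.466]
```

View pics/i.png

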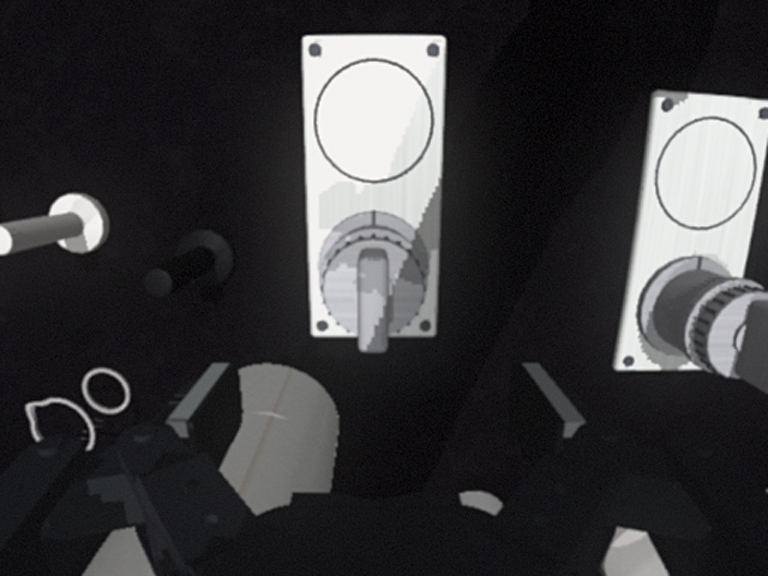

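B matches its prediction, with the handle at (373,304) and the ring at (374,120). The white marker's foot is at (80,223) and the black twin's is at (205,258). Descending on B.

Emit:
carry_out(
  commands=[
    [[-0.02,-0.03,0.49,0,0,0],[0,0,0.49,0,0,0],[0,0,0.49,0,0,0],[0,0,0.49,0,0,0],[0,0,0.49,0,0,0],[0,0,0,0,0,0],[0,0,0,0,0,0]],
  ],
)

```text
clock: 9.88
position: [0.5811, -0.1794, 0.0571]
ee_rot: [-0.015, 1.0, 0.0, -0.001]
ft_force: [0.2, -1.0, 0.8]
grip_width: 0.995
grasp_force: 0.0
```

Emit:
carry_out(
  commands=[
    [[0,0,0,0,0,0],[0,0,0,0,0,0],[0,0,0,0,0,0],[0,0,0,0,0,0],[0,0,0,0,0,0],[0,0,0,0,0,0],[0,0,0,0,0,0],[0,0,0,0,0,0],[0,0,0,0,0,0],[0,0,0,0,0,0]],
  ],
  hand=1,
  force=20,
)

```text
clock: 10.72
position: [0.5818, -0.1801, 0.0584]
ee_rot: [-0.014, 1.0, 0.001, 0.0]
ft_force: [-2.7, 2.9, 5.4]
grip_width: 0.181
grasp_force: 24.9
```

Emit:
carry_out(
  commands=[
    [[0,0,0,0,0,-0.4],[0,0,0,0,0,-0.4],[0,0,0,0,0,-0.4],[0,0,0,0,0,0],[0,0,0,0,0,0],[0,0,0,0,0,0]],
  ],
)

```text
clock: 11.22
position: [0.5818, -0.1801, 0.0584]
ee_rot: [-0.077, 0.997, 0.0, 0.0]
ft_force: [-2.9, 3.1, 5.4]
grip_width: 0.185
grasp_force: 24.9
```

```bash
python3 st.py
```

```text
11.2167 [ 0.5817711  -0.18014021  0.05840683] yaw 8.85845059448161 [ 3.25763218e-04  1.00548951e-03 -9.99999441e-01] [-2.86276454  3.05165025  5.42793634] [0.66920414 0.5253786  0.03695667] 0.18509872969398364 24.87862139940262 [-0.07914005  0.42133187  0.38302062  1.68076354 -0.17601516  1.0733792
  2.08326053]
```

B turns freely with torque near zero, so it is the loose one. I'll turn it to about 22° in total, release, rise and turn the tool back.

Emit:
carry_out(
  commands=[
    [[0,0,0,0,0,-0.5],[0,0,0,0,0,-0.5],[0,0,0,0,0,-0.5],[0,0,0,0,0,-0.5],[0,0,0,0,0,-0.5],[0,0,0,0,0,0],[0,0,0,0,0,0]],
  ],
)

```text
clock: 11.8
position: [0.5818, -0.1802, 0.0584]
ee_rot: [-0.207, 0.978, 0.0, 0.0]
ft_force: [-2.7, 3.0, 5.4]
grip_width: 0.181
grasp_force: 24.8
```

Emit:
carry_out(
  commands=[
    [[0,0,0,0,0,0],[0,0,0,0,0,0],[0,0,0,0,0,0],[0,0,0,0,0,0],[0,0,0,0,0,0],[0,0,0,0,0,0],[0,0,-0.5,0,0,0],[0,0,-0.8,0,0,0],[0,0,-0.8,0,0,0],[0,0,-0.8,0,0,0],[0,0,-0.3,0,0,0],[0,0,0,0,0,1],[0,0,0,0,0,1],[0,0,0,0,0,1],[0,0,0,0,0,1],[0,0,0,0,0,1],[0,0,0,0,0,1],[0,0,0,0,0,1],[0,0,0,0,0,1],[0,0,0,0,0,0]],
  ],
  hand=-1,
)

```text
clock: 13.47
position: [0.5814, -0.1808, 0.1855]
ee_rot: [0.212, 0.977, -0.0, -0.0]
ft_force: [-0.7, -0.3, 0.1]
grip_width: 1.001
grasp_force: 0.0
```

```bash
python3 go.py .555 -.4015 .185;python3 st.py
```

```text
[ 0.58144754 -0.18080992  0.18548716] yaw -24.455821743482 tool units [-1.682 -5.296  0.012]
13.4667 [ 0.58144754 -0.18080992  0.18548716] yaw -24.455821743482 [-4.69561444e-04  1.42517909e-05 -9.99999890e-01] [-0.71792762 -0.34327627  0.12001816] [-0.02739208 -0.00292305  0.009237  ] 1.0006684825500507 0.0 [-0.15562472  0.31742941  0.47912029  1.54434422 -0.14908329  1.31674959
  1.48459902]
```

Emit:
carry_out(
  commands=[
    [[-0.187,-0.588,0,0,0,0],[-0.187,-0.588,0,0,0,0],[-0.187,-0.588,0,0,0,0],[-0.187,-0.588,0,0,0,0],[-0.187,-0.588,0,0,0,0],[-0.187,-0.588,0,0,0,0],[-0.187,-0.588,0,0,0,0],[-0.187,-0.588,0,0,0,0],[-0.187,-0.588,0,0,0,0],[0,0,0,0,0,0],[0,0,0,0,0,0],[0,0,0,0,0,0]],
  ],
)

```text
clock: 14.47
position: [0.5565, -0.401, 0.1854]
ee_rot: [0.208, 0.978, 0.0, -0.0]
ft_force: [0.8, 0.7, -0.4]
grip_width: 1.0
grasp_force: 0.0
```

```bash
python3 look.py pics/j.png; python3 -c "
from h import *
P=np.load('P.npy',allow_pickle=True).item()
print(proj('w',[[.555,-.4015,.085],[.555,-.4015,.005]],P)*1.5)"
```

```text
14.4667 [ 0.55651231 -0.40095793  0.18544215] yaw -0.4194591613294313 z [-2.04410211e-04  8.17727165e-04 -9.99999645e-01] [ 0.77106227  0.70748578 -0.44761626] 1.0003247976864709
A [[941.  78.]
 [964. 139.]
 [857. -16.]]
B [[733. 133.]
 [754. 217.]
 [602.  47.]]
[[371.86762666 276.3248836 ]
 [372.43143784 253.16637427]]
```

View pics/j.png

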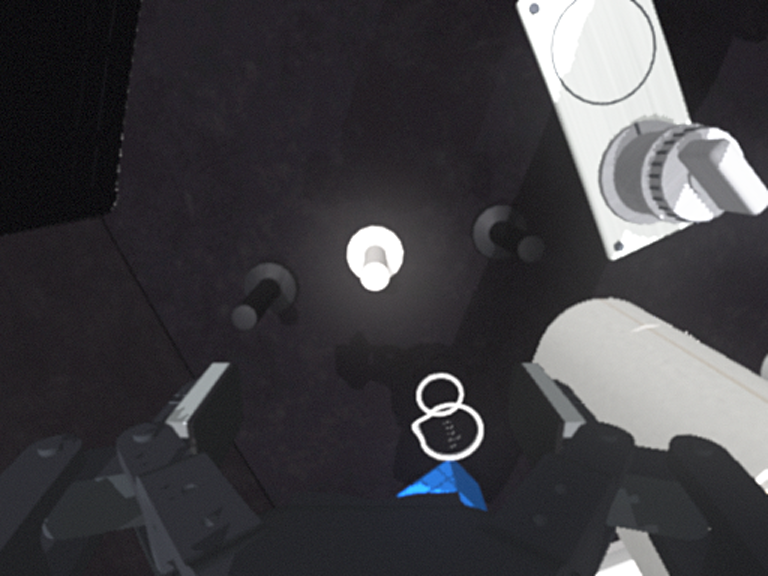

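The white marker is at foot (375,253) and top (376,277), about 2.5 mm to the tool's +y of the estimate. Black twins stand on both sides, at (270,285) and (500,232). I'll half close before descending to stay clear of them.

```bash
python3 - <<'E'
from h import *
from scipy.spatial.transform import Rotation as Ro
P=np.load('P.npy',allow_pickle=True).item()
m=least_squares(lambda v:(proj('w',[[v[0],v[1],.085],[v[0],v[1],.005]],P)*1.5-[[376,277],[375,253]]).ravel(),[.555,-.4]).x
o=get_obs();R=Ro.from_quat(o["ee_rot"]).as_matrix();print(m,R.T@(np.r_[m,.012]-o["position"])/.04)
E
```

```text
[ 0.55616877 -0.39940077] [0.02427938 0.01149247 4.33934805]
```

Emit:
carry_out(
  commands=[
    [[0,0,0,0,0,0],[0,0,0,0,0,0],[0,0,0,0,0,0],[0,0,0,0,0,0],[0,0,0,0,0,0]],
  ],
  hand=0,
)

```text
clock: 14.93
position: [0.5564, -0.4013, 0.186]
ee_rot: [0.209, 0.978, 0.0, 0.0]
ft_force: [0.5, -0.3, 0.4]
grip_width: 0.502
grasp_force: 0.0
```

Emit:
carry_out(
  commands=[
    [[0.02,0.04,0.5,0,0,0],[0,0,0.5,0,0,0],[0,0,0.5,0,0,0],[0,0,0.5,0,0,0],[0,0,0.5,0,0,0],[0,0,0.5,0,0,0],[0,0,0.5,0,0,0],[0,0,0.45,0,0,0],[0,0,0.4,0,0,0],[0,0,0,0,0,0],[0,0,0,0,0,0]],
  ],
)

```text
clock: 15.85
position: [0.5558, -0.3995, 0.0115]
ee_rot: [0.209, 0.978, 0.0, -0.001]
ft_force: [0.4, -0.4, 1.1]
grip_width: 0.502
grasp_force: 0.0
```

Emit:
carry_out(
  commands=[
    [[0,0,0,0,0,0],[0,0,0,0,0,0],[0,0,0,0,0,0],[0,0,0,0,0,0],[0,0,0,0,0,0],[0,0,0,0,0,0],[0,0,0,0,0,0],[0,0,0,0,0,0]],
  ],
  hand=1,
  force=25,
)

```text
clock: 16.52
position: [0.5569, -0.4004, 0.0133]
ee_rot: [0.209, 0.978, -0.0, 0.001]
ft_force: [-0.8, 0.1, 6.2]
grip_width: 0.204
grasp_force: 27.3
```

```bash
python3 look.py pics/k.png; python3 st.py
```

```text
16.5167 [ 0.55693135 -0.40041533  0.01329188] yaw -0.4221173912796018 z [ 0.00195119 -0.0010758  -0.99999752] [-0.84611794  0.12956855  6.20861083] 0.2036592380393799
A [[-22989.   6731.]
 [-11589.   2237.]
 [   406.    276.]]
B [[763. 207.]
 [869. 295.]
 [791. -46.]]
16.5667 [ 0.55693664 -0.40039266  0.01327727] yaw -24.18353978681968 [ 0.00194089 -0.00102486 -0.99999759] [-0.26868215  0.38979125  6.98121324] [0.04093975 0.03148815 0.00862868] 0.20455010017079292 27.256928438937393 [ 0.21515554  0.648377    0.48829073  1.49309645 -0.32741231  1.07958057
  1.92259401]
```

View pics/k.png

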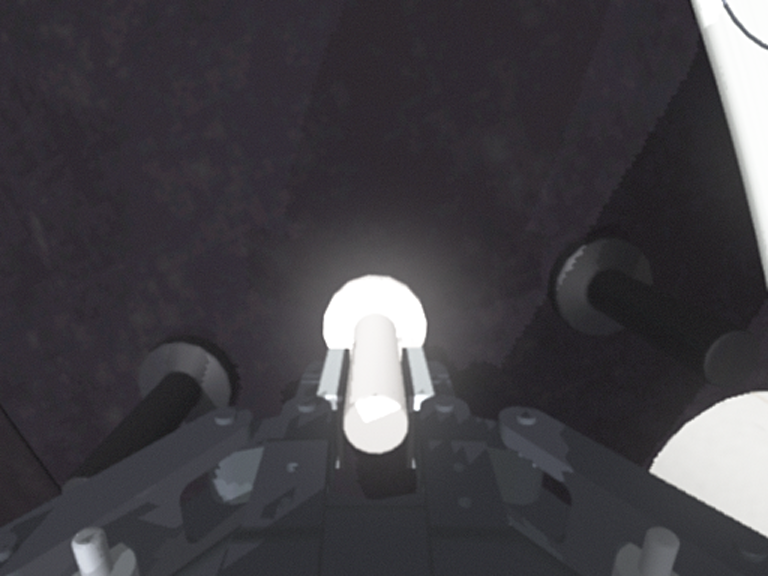

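It is held (opening 17.4 mm, 27 N), with a black twin on either side at (185,375) and (605,285). Lifting 100 mm.

Emit:
carry_out(
  commands=[
    [[0,0,-0.3,0,0,0],[0,0,-0.6,0,0,0],[0,0,-0.6,0,0,0],[0,0,-0.6,0,0,0],[0,0,-0.4,0,0,0],[0,0,0,0,0,0],[0,0,0,0,0,0],[0,0,0,0,0,0]],
  ],
)

```text
clock: 17.23
position: [0.5558, -0.3992, 0.1111]
ee_rot: [0.209, 0.978, 0.0, -0.001]
ft_force: [-0.0, -0.5, -1.9]
grip_width: 0.202
grasp_force: 26.6
```

```bash
python3 go.py .4814 -.1827 .1133; python3 st.py
```

```text
[ 0.55581411 -0.39920471  0.11108049] yaw -24.16890226368027 tool units [ 3.913  4.177 -0.048]
17.2333 [ 0.55581411 -0.39920471  0.11108049] yaw -24.16890226368027 [-9.75293080e-04  9.93608296e-04 -9.99999031e-01] [-0.02579506 -0.54093915 -1.8639367 ] [-0.02886437  0.02475996 -0.01834929] 0.20236101274581988 26.639154344738927 [ 0.19391693  0.55549228  0.52479446  1.4132811  -0.28245446  1.24913258
  1.89190121]
```

Emit:
carry_out(
  commands=[
    [[0.326,0.348,0,0,0,0],[0.326,0.348,0,0,0,0],[0.326,0.348,0,0,0,0],[0.326,0.348,0,0,0,0],[0.326,0.348,0,0,0,0],[0.326,0.348,0,0,0,0],[0.326,0.348,0,0,0,0],[0.326,0.348,0,0,0,0],[0.326,0.348,0,0,0,0],[0.326,0.348,0,0,0,0],[0.326,0.348,0,0,0,0],[0.326,0.348,0,0,0,0],[0,0,0,0,0,0],[0,0,0,0,0,0],[0,0,0,0,0,0]],
  ],
)

```text
clock: 18.48
position: [0.4815, -0.1837, 0.1114]
ee_rot: [0.209, 0.978, -0.0, -0.0]
ft_force: [0.7, -0.1, -0.5]
grip_width: 0.207
grasp_force: 26.6
```

Emit:
carry_out(
  commands=[
    [[0,0,0.5,0,0,0],[0,0,0.5,0,0,0],[0,0,0.5,0,0,0],[0,0,0.4,0,0,0],[0,0,0.25,0,0,0],[0,0,0,0,0,0],[0,0,0,0,0,0],[0,0,0,0,0,0]],
  ],
)

```text
clock: 19.15
position: [0.4825, -0.1839, 0.0267]
ee_rot: [0.21, 0.978, -0.0, 0.001]
ft_force: [-0.6, 0.1, -1.0]
grip_width: 0.196
grasp_force: 26.6
```

```bash
python3 go.py .4814 -.1827 .0213; python3 st.py
```

```text
[ 0.48247465 -0.18387696  0.02671555] yaw -24.206539977166813 tool units [0.037 0.016 0.135]
19.15 [ 0.48247465 -0.18387696  0.02671555] yaw -24.206539977166813 [ 1.07304169e-03 -3.50213015e-04 -9.99999363e-01] [-0.63211128  0.05126555 -1.03708383] [-0.01813498 -0.01491149  0.02290478] 0.19621825933508918 26.62510096648475 [-0.14057485  0.27704557  0.47152061  1.95402475 -0.15401118  0.94398811
  1.55437248]
```

Lowering in 1–2 mm steps until it touches.

Emit:
carry_out(
  commands=[
    [[0,0,0.05,0,0,0],[0,0,0.05,0,0,0],[0,0,0,0,0,0],[0,0,0,0,0,0]],
  ],
)

```text
clock: 19.48
position: [0.482, -0.1832, 0.0221]
ee_rot: [0.209, 0.978, 0.0, 0.0]
ft_force: [-0.2, 0.9, -0.9]
grip_width: 0.201
grasp_force: 26.6
```

Emit:
carry_out(
  commands=[
    [[0,0,0.03,0,0,0],[0,0,0.03,0,0,0],[0,0,0,0,0,0],[0,0,0,0,0,0]],
  ],
)

```text
clock: 19.82
position: [0.4825, -0.1837, 0.021]
ee_rot: [0.21, 0.978, 0.0, 0.001]
ft_force: [-5.8, 1.4, 17.1]
grip_width: 0.201
grasp_force: 28.5
```

It touches (17 N). I'll ease up 1 mm, open halfway and rise.

Emit:
carry_out(
  commands=[
    [[0,0,-0.03,0,0,0],[0,0,0,0,0,0],[0,0,0,0,0,0]],
  ],
)

```text
clock: 20.07
position: [0.4822, -0.1834, 0.0211]
ee_rot: [0.209, 0.978, 0.0, 0.0]
ft_force: [-1.5, -0.3, 6.8]
grip_width: 0.199
grasp_force: 27.2
```

Emit:
carry_out(
  commands=[
    [[0,0,0,0,0,0],[0,0,0,0,0,0],[0,0,0,0,0,0],[0,0,0,0,0,0],[0,0,0,0,0,0],[0,0,0,0,0,0],[0,0,-0.3,0,0,0],[0,0,-0.6,0,0,0],[0,0,-0.8,0,0,0],[0,0,-0.8,0,0,0],[0,0,-0.8,0,0,0],[0,0,-0.5,0,0,0],[0,0,0,0,0,0],[0,0,0,0,0,0],[0,0,0,0,0,0],[0,0,0,0,0,0]],
  ],
  hand=0,
)

```text
clock: 21.4
position: [0.4812, -0.1831, 0.1718]
ee_rot: [0.209, 0.978, -0.0, -0.001]
ft_force: [0.2, -0.5, -0.6]
grip_width: 0.503
grasp_force: 0.0
```

```bash
python3 st.py; python3 - <<'E'
from h import *
a=np.load("a.npy").astype(int);b=np.load("b.npy").astype(int)
P=camera_params("wrist");w=camera("wrist")
c=camera("scene").astype(int);d=camera("side").astype(int)
v=[.5813,-.1795,.032]
pt=pl(v,[(-.1,0,.008),(-.1,0,.018),(-.1,0,.093)])
for n,o,q in (("scene",a,c),("side",b,d)):
    p=proj(n,pt);print(n,np.round(p,1))
    x,y=p.mean(0).astype(int);D=np.abs(q-o).sum(2)[y-30:y+31,x-25:x+26]
    top=int(p[2][1])-4
    # shape of change per row: left,right,mean col
    for r in range(0,61,4):
        k=np.where(D[r]>60)[0]
        if len(k): print(y-30+r,k.min()+x-25,k.max()+x-25,len(k))
print("wrist",np.round(proj("w",pt,P),1))
# stem in wrist: edges via darkness along ring
g=cv2.cvtColor(w,cv2.COLOR_RGB2GRAY);gg=cv2.resize(g,(768,576));x,y=(proj("w",pt,P)[1]).astype(int)
cc=cv2.HoughCircles(cv2.medianBlur(gg,3),cv2.HOUGH_GRADIENT,1,15,param1=80,param2=22,minRadius=6,maxRadius=110)
print(None if cc is None else np.round(cc[0][:8]/1.5,1))
E
```

```text
21.4 [ 0.48118499 -0.18311841  0.17181182] yaw -24.180401206914105 [-1.66796670e-03  3.03322434e-04 -9.99998563e-01] [ 0.24585893 -0.50415402 -0.59811619] [ 0.04591942 -0.05223833  0.03013517] 0.5027306242099797 0.0 [-0.18600997  0.10018768  0.4948919   1.80464515 -0.04983891  1.25076863
  1.47132254]
scene [[236.2 204.4]
 [236.2 201.3]
 [235.9 176.4]]
164 260 261 2
168 258 261 4
172 258 261 4
176 231 261 17
180 231 261 15
184 232 259 16
188 231 261 30
192 216 261 28
196 220 259 40
200 211 261 42
204 211 246 16
208 214 243 22
212 218 219 2
side [[289.4 204. ]
 [289.5 200.8]
 [290.3 175.4]]
175 286 295 10
179 286 295 10
183 286 295 10
187 286 295 10
191 264 294 12
195 264 293 11
199 264 293 13
203 264 312 14
207 264 306 35
211 264 313 36
215 264 314 51
219 264 314 51
wrist [[249.7 172.6]
 [249.7 174.3]
 [249.6 191.3]]
[[251.  172.3  35.5]
 [143.7  73.   33.1]
 [461.7 109.   38.3]
 [450.3 102.3  37.7]
 [482.3 188.3  36.3]
 [287.  248.3  34. ]
 [246.3 163.   42.7]
 [253.  185.   45.7]]
```

The marker stands upright at the ring's centre: in the side view its stem is at columns 286–294 against 290 predicted, and its top is at row 175 as predicted. Handing in.

```bash
python3 -c "
from workcell import *
print(hand_in())"
```

```text
the job is handed in; nothing more can be done
None
```

I found the loose cap on the vessel at about (0.58, -0.18), left it turned by about 22°, stood the white marker upright in that vessel's ring, and handed the job in; the hand-in returned no verdict.

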